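# Move the seasonings to the blue rack in reverse order

## Task

Move the four seasoning containers from the wooden rack into the blue rack, one in each compartment, in reverse left-to-right order: what stands leftmost in the wooden rack (seen from the robot) goes into the rightmost compartment of the blue rack, and so on, until the leftmost blue compartment holds what stood rightmost. Leave each standing upright on the compartment's floor, and never knock one over.

Things in the scene. Friction and masses are not known exactly. Their poses are not given: they have to be found in the camera images.
- old_rack: Wooden, fixed low rack, four compartments in a row, 78 x 294 mm. Origin: centre of underside; y along the row to the robot's left, x away from the robot, yaw within 0.2 rad. Compartment centres at x 0, y +108, +36, -36, -108 mm, each 68 x 68 mm inside; floor at z 10, dividers (4 mm) to 20, long walls to 22, end walls to 27 mm. Holds the four things in any order; at the left or right.
- new_rack: Blue, fixed low rack, four compartments in a row, 78 x 294 mm. Origin: centre of underside; y along the row to the robot's left, x away from the robot, yaw within 0.2 rad. Compartment centres at x 0, y +108, +36, -36, -108 mm, each 68 x 68 mm inside; floor at z 10, dividers (4 mm) to 20, long walls to 22, end walls to 27 mm. Empty. Wall cabinets with knobs hang beyond x 0.57 m, above z 0.41 m.
- salt: Salt shaker of clear glass with grey dome cap: 44 mm across up to 74 mm high, cap 34 mm across, 90 mm high in all, 0.07 to 0.13 kg. Loose, upright, origin at the centre of its underside, z up. Round, so that it can be gripped at any yaw; it starts centred on the white mat, base 13 mm above the worktop. Grip it round the glass, about 55 mm above its base.
- spice: Spice jar with a red lid and brown label: 45 mm across, 106 mm high, 0.08 to 0.14 kg. Loose, upright, origin at the centre of its underside, z up. Round, so that it can be gripped at any yaw; it starts centred on the red mat, base 13 mm above the worktop. Grip it round the body, about 75 mm above its base.
- drops: Small brown dropper bottle with a black dropper cap: body 33 mm across up to 70 mm high, dropper 12 mm across, 102 mm high in all, 0.05 to 0.09 kg. Loose, upright, origin at the centre of its underside, z up. Round, so that it can be gripped at any yaw; it starts centred on the black mat, base 13 mm above the worktop. Grip it round the body, about 62 mm above its base.
- herb: Herb jar, pale glass with a paper label and green cap: 42 mm across, 95 mm high, 0.09 to 0.17 kg. Loose, upright, origin at the centre of its underside, z up. Round, so that it can be gripped at any yaw; it starts centred on the green mat, base 13 mm above the worktop. Grip it round the body, about 62 mm above its base.
- salt_mat: White round mat, 62 mm across, 3 mm thick, fixed on the floor of one compartment of the wooden rack; marks where its thing stood at the start. Origin at the centre of its underside.
- spice_mat: Red round mat, 62 mm across, 3 mm thick, fixed on the floor of one compartment of the wooden rack; marks where its thing stood at the start. Origin at the centre of its underside.
- drops_mat: Black round mat, 62 mm across, 3 mm thick, fixed on the floor of one compartment of the wooden rack; marks where its thing stood at the start. Origin at the centre of its underside.
- herb_mat: Green round mat, 62 mm across, 3 mm thick, fixed on the floor of one compartment of the wooden rack; marks where its thing stood at the start. Origin at the centre of its underside.
Not all that is in view belongs to the job. What is shaped like the salt but purple is not meant. What is shaped like the drops but yellow is not meant.

How it is judged:
At the end, for the whole second after the job is handed in: Each container stands upright (within 0.15 rad), released and at rest, on its blue compartment's floor (within 4 mm of its height, 20 mm of the compartment's centre along and across), in the mirror place of that where its mat lies in the wooden rack (leftmost to rightmost, and so on) (((y of salt_mat in the frame of old_rack between 0.093 and 0.123 m and y of salt in the frame of new_rack between -0.128 and -0.088 m) or (y of salt_mat in the frame of old_rack between 0.021 and 0.051 m and y of salt in the frame of new_rack between -0.056 and -0.016 m) or (y of salt_mat in the frame of old_rack between -0.051 and -0.021 m and y of salt in the frame of new_rack between 0.016 and 0.056 m) or (y of salt_mat in the frame of old_rack between -0.123 and -0.093 m and y of salt in the frame of new_rack between 0.088 and 0.128 m)) and x of salt in the frame of new_rack between -0.02 and 0.02 m and z of salt in the frame of new_rack between 0.006 and 0.014 m and angle between each of salt, spice, drops, herb's own z axis and vertical below 0.15 rad and linear speed of each of salt, spice, drops, herb below 0.02 m/s and contact force between the fingers and salt below 0.1 N and ((y of spice_mat in the frame of old_rack between 0.093 and 0.123 m and y of spice in the frame of new_rack between -0.128 and -0.088 m) or (y of spice_mat in the frame of old_rack between 0.021 and 0.051 m and y of spice in the frame of new_rack between -0.056 and -0.016 m) or (y of spice_mat in the frame of old_rack between -0.051 and -0.021 m and y of spice in the frame of new_rack between 0.016 and 0.056 m) or (y of spice_mat in the frame of old_rack between -0.123 and -0.093 m and y of spice in the frame of new_rack between 0.088 and 0.128 m)) and x of spice in the frame of new_rack between -0.02 and 0.02 m and z of spice in the frame of new_rack between 0.006 and 0.014 m and contact force between the fingers and spice below 0.1 N and ((y of drops_mat in the frame of old_rack between 0.093 and 0.123 m and y of drops in the frame of new_rack between -0.128 and -0.088 m) or (y of drops_mat in the frame of old_rack between 0.021 and 0.051 m and y of drops in the frame of new_rack between -0.056 and -0.016 m) or (y of drops_mat in the frame of old_rack between -0.051 and -0.021 m and y of drops in the frame of new_rack between 0.016 and 0.056 m) or (y of drops_mat in the frame of old_rack between -0.123 and -0.093 m and y of drops in the frame of new_rack between 0.088 and 0.128 m)) and x of drops in the frame of new_rack between -0.02 and 0.02 m and z of drops in the frame of new_rack between 0.006 and 0.014 m and contact force between the fingers and drops below 0.1 N and ((y of herb_mat in the frame of old_rack between 0.093 and 0.123 m and y of herb in the frame of new_rack between -0.128 and -0.088 m) or (y of herb_mat in the frame of old_rack between 0.021 and 0.051 m and y of herb in the frame of new_rack between -0.056 and -0.016 m) or (y of herb_mat in the frame of old_rack between -0.051 and -0.021 m and y of herb in the frame of new_rack between 0.016 and 0.056 m) or (y of herb_mat in the frame of old_rack between -0.123 and -0.093 m and y of herb in the frame of new_rack between 0.088 and 0.128 m)) and x of herb in the frame of new_rack between -0.02 and 0.02 m and z of herb in the frame of new_rack between 0.006 and 0.014 m and contact force between the fingers and herb below 0.1 N); the robot touches nothing.
It fails at once if the salt container is knocked over (tilted more than 0.6 rad) (angle between salt's own z axis and vertical above 0.6 rad).
It fails at once if the spice container is knocked over (tilted more than 0.6 rad) (angle between spice's own z axis and vertical above 0.6 rad).
It fails at once if the drops container is knocked over (tilted more than 0.6 rad) (angle between drops's own z axis and vertical above 0.6 rad).
It fails at once if the herb container is knocked over (tilted more than 0.6 rad) (angle between herb's own z axis and vertical above 0.6 rad).
It also fails if it takes over 120 s, if anything falls off the work surface, if the arm or the gripper's body presses on something with over 40 N, if the wrist force passes 120 N, or if a joint passes its speed limit or range.

## Robot

A 7-joint arm with a two-finger parallel gripper is mounted at the origin on a cart in front of the work surface, level with it; the furniture and walls round the work are solid. World frame = base frame: x ahead of the robot, y to its left, z up, the work surface at z = 0. Lengths are in m, angles in rad, forces in N, time in s.
With the tool pointing down it reaches from about 0.425 to 1.025 m from the base axis. Payload 3.6 kg.
Tool frame: the origin (TCP) lies on the centre line of the jaws, within the pads' length; the fingertips stand 11 mm ahead of it and the grasp point (between the pads) lies 8 mm behind it (bot.tip_extent is the distance from the TCP to the fingertips, in m); z points along the fingers, y is the line along which they close (so a half turn about z gives the same grasp; the last joint's range is limited). The gripper opens to 85 mm and grips with 20 to 120 N. Pads are 22 mm wide; open, the fingers measure 114 mm over their backs; the gripper's body (76 mm by 85 mm) begins 54 mm behind the grasp point. The pads swing forward as they close: fully open they stand 13 mm farther back than shut.
Start: joints at [1.224, 0.591, 0.048, 1.609, -0.033, 0.943, -0.034], TCP at [0.181, -0.702, 0.204] pointing down, gripper open.
Joint ranges: [-2.69, 2.69], [-0.47, 2.24], [-1.27, 1.36], [0.19, 2.51], [-1.53, 4.68], [0.08, 2.07], [-3.09, 3.09]. Speed limits (rad/s): [2.57, 2.57, 3.14, 3.14, 3.14, 3.14, 3.14].

## Interface

Orientations are given as a unit quaternion [x, y, z, w].
In Python, from plant import sensors, eyes, job, bot gives the robot as it stands. The module is installed in compiled form; this text tells all that it offers.
- The arm moves only by the shell command python3 -m creep 'ROWS' [OPENING] [FORCE]. ROWS is JSON, a list of rows, each an object with "dp": the shift along the tool's x, y, z normalised to -1 to 1, where 1 is 500 mm, a list of three; "dr": the turn, a rotation vector about the tool's x, y, z normalised to -1 to 1, where 1 is pi/4 rad, a list of three. In form: [{"dp": [x, y, z], "dr": [rx, ry, rz]}, ...]. A call has 1 to 8 rows; each row is the pose to reach, as a shift and turn from the pose commanded when the call began, along the tool's axes at that moment; what a row does not reach only later rows make up. A row lasts 1/12 s, in which the tool goes at most 41.7 mm and 7.16 degrees, less where a joint would pass 70% of its speed; a pose out of reach is approached as far as the arm can. A call with a number of a shift or a turn outside -1 to 1 is refused whole. A call with a gripper value outside its range is refused whole. OPENING is the opening, from -1 (shut) to 1 (fully open), set as the call begins (- or left out, the last holds). The fingers move at their own pace and stop on an object; FORCE is the grip in N (left out, the last holds). Time passes only in rows, so rows that repeat a pose let the fingers close. It gives the time, the measured TCP pose, the force, the opening and the grip force at its end, in the units of the state.
- sensors.get_state(): the state, without advancing time (a new reading comes with each control period).
- eyes.capture(name): name is "scene" or "top" or "wrist"; returns a dict with "frame" (420x560x3 uint8, blue, green, red), "fx", "fy", "cx", "cy" (pixels), "camera_from_world" (4x4, takes a point from world to camera coordinates); the wrist camera has in their place "T_tool_cam" (4x4, takes a point from camera to tool coordinates, whose origin is the TCP and whose axes are the flange's). Camera axes: x right, y up, looking along -z (the intrinsics and any distortion apply to the point x, -y, -z); pixel columns grow to the right and rows downward; lengths in m; the calibration is good to about 2 mm. A picture is of the moment at which its call begins: read the wrist's pose just before it. There is no depth.
- job.close_job(): hands the job in; it is judged then, once.
The state is a dict: "t": time; "joints": joint angles; "qvel": joint speeds; "effort": joint torques, N m; "tcp_pos": TCP position; "tool_rot": TCP orientation; "wrist_force": force on the tool from outside, world axes, zero at the start; "wrist_torque": the same for the moment, N m; "grip_width": opening from 0.0 (shut) to 1.0 (fully open); "finger_force": force on a finger pad.
Only numpy, scipy, OpenCV 4.12 (cv2) and the standard library are available. Lean on these libraries where they do the work, as an engineer would, in place of code of your own. Each camera call takes 0.05 s, during which the arm holds its last target. There are 200 camera calls.

## Working session

There is one attempt and no reset: what is moved stays moved. The work goes in short steps, Python scripts to look and compute and a shell command to move; the robot and the scene stay as the last step left them, time stands still between calls to the robot, and variables do not carry over. Pictures are saved under pics/ and viewed, at most 14 in all, crops included, and the job is handed in when it is done.

```bash
mkdir -p pics
python3 - <<'E'
from plant import sensors, eyes
import cv2,json,numpy as np
s=sensors.get_state(); print(s)
for n in("scene","top"):
    c=eyes.capture(n); cv2.imwrite(f"pics/{n}0.png",c["frame"]); print(n,c["fx"],c["fy"],c["cx"],c["cy"],[k for k in c]); print(np.round(c["camera_from_world"],4).tolist())
    np.savez(n+".npz",**{k:np.array(v) for k,v in c.items() if k!="frame"})
E
```

```text
{'t': 0.0, 'joints': array([ 1.22449296,  0.59211838,  0.04832051,  1.60986511, -0.03324111,
        0.94266368, -0.03368043]), 'qvel': array([ 0.00134827,  0.00170287, -0.00094055, -0.00031591, -0.00017356,
       -0.00089137, -0.00270462]), 'effort': array([-5.54832495e-04, -5.48682153e+01,  1.54680088e+00, -1.98118472e+01,
        9.37853591e-03,  8.77780141e-03, -1.71905123e-05]), 'tcp_pos': array([ 0.18108522, -0.70109262,  0.20312606]), 'tool_rot': array([ 9.92013968e-01,  1.26123040e-01, -2.34001629e-04, -1.10100327e-03]), 'wrist_force': array([ 0.65317807, -0.25218619, -0.30425908]), 'wrist_torque': array([0.03113262, 0.0028579 , 0.01858855]), 'finger_force': 0.0, 'grip_width': 0.9989889525331894}
scene 437.22456073933597 437.22456073933597 268.8322540300704 210.1938329863148 ['frame', 'fx', 'fy', 'cx', 'cy', 'camera_from_world']
[[0.7948, -0.6068, 0.005, -0.4008], [0.3613, 0.4797, 0.7996, -0.199], [-0.4876, -0.6337, 0.6005, -0.8256], [0.0, 0.0, 0.0, 1.0]]
top 477.6759454238278 477.6759454238278 283.86532697194093 204.6286294312869 ['frame', 'fx', 'fy', 'cx', 'cy', 'camera_from_world']
[[0.0134, -0.9997, 0.0185, -0.0437], [0.9876, 0.0161, 0.1565, -0.4849], [-0.1567, 0.0162, 0.9875, -1.1187], [0.0, 0.0, 0.0, 1.0]]
```

View pics/scene0.png

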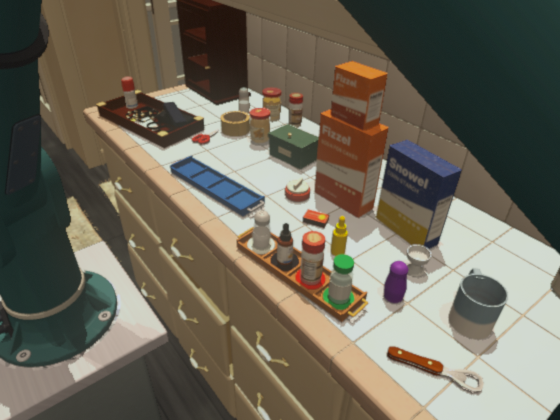

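View pics/top0.png

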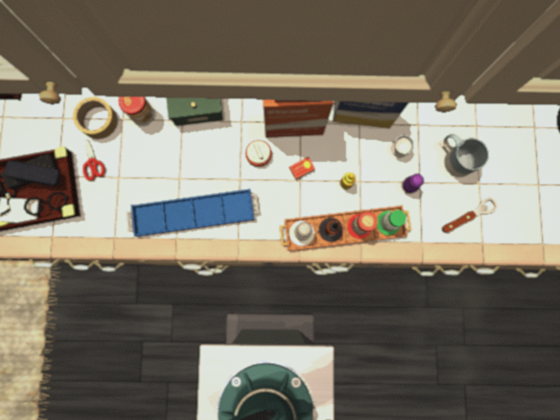

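The scene picture shows, in the wooden rack from left to right, salt (262,230), drops (286,245), spice (312,260) and herb (342,283). The purple (397,282) and yellow (340,235) lookalikes stand outside the rack, so they are not meant. In the top picture the blue rack is at (195,213) and the wooden one at (346,229). Next I'll enlarge both views to confirm this and measure.

Run:
```python
import cv2,numpy as np
t=cv2.imread("pics/top0.png"); s=cv2.imread("pics/scene0.png")
up=lambda im,x,y,w,h,k: cv2.resize(im[y:y+h,x:x+w],None,fx=k,fy=k,interpolation=cv2.INTER_CUBIC)
cv2.imwrite("pics/topz.png",np.vstack([up(t,120,185,150,60,5),up(t,270,200,150,60,5)]))
cv2.imwrite("pics/scz.png",np.hstack([up(s,165,150,105,120,3.5)[:420],up(s,230,200,150,120,3.5)[:420]]) if 0 else up(s,160,150,220,170,3.5)[:595])
```

```text
(no output)
```

View pics/topz.png

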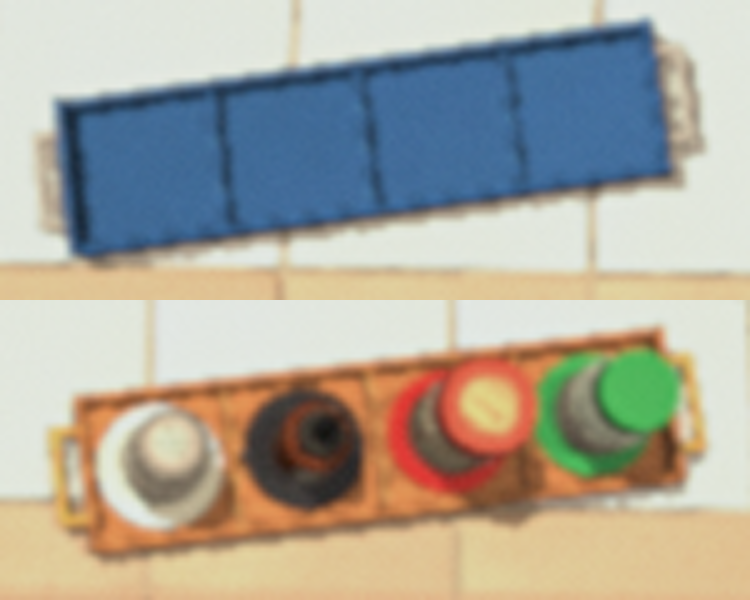

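View pics/scz.png

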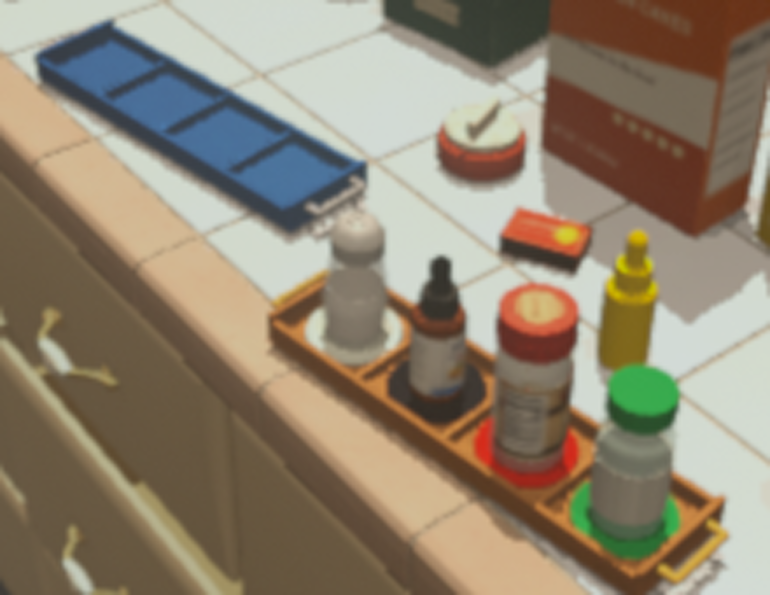

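The crop confirms the order from left to right: salt on the white mat, drops on black, spice on red, herb on green. Yellow and purple are outside the rack. Rack corners in the top crop are blue (57,102) to (672,178) and wooden (77,397) to (683,487). The matching corners in the scene crop are blue (40,62) to (365,168) and wooden (272,318) to (722,500).

```bash
cat > geo.py <<'E'
import numpy as np,cv2
def P(n):
    c=np.load(n+".npz"); K=np.array([[c["fx"],0,c["cx"]],[0,c["fy"],c["cy"]],[0,0,1]])
    return K@np.diag([1,-1,-1])@c["camera_from_world"][:3]
def tri(a,b):
    X=cv2.triangulatePoints(P("top"),P("scene"),np.array(a,float).T,np.array(b,float).T); return (X[:3]/X[3]).T
def plane(n,uv,z):
    p=P(n); H=p[:,[0,1,3]].copy(); H[:,2]+=p[:,2]*z
    q=np.linalg.solve(H,np.array([*uv,1.])); return q[:2]/q[2]
def proj(n,X): q=P(n)@np.array([*X,1]); return q[:2]/q[2]
T=lambda l,x,y:[(x+(u+.5)/5-.5,y+(v+.5)/5-.5) for u,v in l]
S=lambda l:[(160+(u+.5)/3.5-.5,150+(v+.5)/3.5-.5) for u,v in l]
E
python3 - <<'E'
from geo import *
np.set_printoptions(precision=4,suppress=True)
names="LF LN RF RN".split()
bt=T([(57,102),(77,257),(650,25),(672,178)],120,185); bs=S([(110,24),(40,62),(365,168),(293,215)])
wt=T([(77,97),(97,252),(660,30),(683,187)],270,200); ws=S([(325,275),(272,318),(722,500),(636,575)])
mt=T([(160,167),(305,147),(448,132),(593,115)],270,200); ms=S([(354,330),(436,390),(526,452),(625,513)])
ct=T([(175,140),(323,132),(490,102),(640,90)],270,200); cs=S([(357,212),(440,262),(540,305),(643,388)])
for n,a,b,z in(("blue",bt,bs,.027),("wood",wt,ws,.027),("mats",mt,ms,.013),("caps",ct,cs,.1)):
    print(n);print(tri(a,b));A=np.array([plane("top",p,z) for p in a]);B=np.array([plane("scene",p,z) for p in b]);print("top@z",A.tolist() if 0 else A.round(4).tolist(),"scene@z",B.round(4).tolist())
    if n in("blue","wood"):
        for C in(A,B):
            c=C.mean(0);v=(C[0]+C[1]-C[2]-C[3])/2;print("centre",c,"len",np.linalg.norm(v),"wid",np.linalg.norm((C[0]-C[1]+C[2]-C[3])/2),"yaw",np.arctan2(-v[0],v[1]))
E
```

```text
blue
[[0.4803 0.3364 0.0235]
 [0.4065 0.3222 0.0207]
 [0.5246 0.048  0.0224]
 [0.4503 0.0347 0.0216]]
top@z [[0.4803, 0.3351], [0.405, 0.3208], [0.5233, 0.048], [0.4478, 0.0354]] scene@z [[0.4768, 0.3312], [0.4035, 0.3118], [0.5212, 0.0426], [0.4486, 0.0277]]
centre [0.4641 0.1848] len 0.28945072205747846 wid 0.07662153874386517 yaw 0.14874785490391637
centre [0.4625 0.1783] len 0.2898288161695212 wid 0.0749797089943544 yaw 0.15488704059710504
wood
[[ 0.4443 -0.0353  0.02  ]
 [ 0.3773 -0.0509  0.0254]
 [ 0.49   -0.3267  0.0252]
 [ 0.4131 -0.3359  0.0268]]
top@z [[0.4519, -0.04], [0.3767, -0.0506], [0.4896, -0.3261], [0.4124, -0.3354]] scene@z [[0.4283, -0.0381], [0.3769, -0.0527], [0.4886, -0.3277], [0.4138, -0.3364]]
centre [ 0.4327 -0.188 ] len 0.28784488879679804 wid 0.076819209288659 yaw 0.1278365860567948
centre [ 0.4269 -0.1887] len 0.2907453317677657 wid 0.06414955957330712 yaw 0.167866268118517
mats
[[ 0.4196 -0.0814  0.0145]
 [ 0.4302 -0.1526  0.0106]
 [ 0.4393 -0.2239  0.0098]
 [ 0.4485 -0.2951  0.0145]]
top@z [[0.4197, -0.0814], [0.4307, -0.1528], [0.4392, -0.2235], [0.4487, -0.2955]] scene@z [[0.4206, -0.08], [0.4276, -0.1541], [0.4367, -0.2259], [0.4494, -0.2941]]
caps
[[ 0.4222 -0.0827  0.1078]
 [ 0.4282 -0.1505  0.1096]
 [ 0.4404 -0.2234  0.1212]
 [ 0.4487 -0.2944  0.1088]]
top@z [[0.4235, -0.0834], [0.4282, -0.151], [0.4432, -0.2276], [0.4499, -0.2967]] scene@z [[0.4279, -0.0741], [0.4375, -0.142], [0.4581, -0.2056], [0.4561, -0.2884]]
```

```bash
cat > go.py <<'E'
# usage: go.py x y z yaw -> dp/dr (tool axes, normalised) to bring the tool there, pointing straight down
import sys,numpy as np
from scipy.spatial.transform import Rotation as R
from plant import sensors
s=sensors.get_state(); a=list(map(float,sys.argv[1:]))
for i in range(0,len(a),4):
    x,y,z,p=a[i:i+4]
    c=R.from_quat(s["tool_rot"]); t=R.from_euler("z",p)*R.from_euler("x",np.pi)
    dp=c.inv().apply(np.array([x,y,z])-s["tcp_pos"]); dr=(c.inv()*t).as_rotvec()
    print("dp",np.round(dp/.5,3).tolist(),"dr",np.round(dr/(np.pi/4),3).tolist(),"rows",round(np.linalg.norm(dp)/.0417,1),round(np.linalg.norm(dr)/.125,1))
print("t",round(s["t"],2),"tcp",s["tcp_pos"].round(4),"grip",round(s["grip_width"],3),round(s["finger_force"],1),"F",s["wrist_force"].round(1))
E
python3 go.py .4488 -.295 .24 1.705 .4488 -.295 .24 0.98
```

```text
dp [0.722, -0.653, -0.072] dr [-0.002, -0.002, -1.849] rows 11.7 11.6
dp [0.722, -0.653, -0.072] dr [-0.003, -0.001, -0.926] rows 11.7 5.8
t 0.1 tcp [ 0.1811 -0.7012  0.2032] grip 1.001 0.0 F [-0.7  1.1 -0. ]
```

```bash
python3 -m creep '[{"dp":[0.05,-0.045,-0.072],"dr":[0,0,-0.15]},{"dp":[0.12,-0.11,-0.072],"dr":[0,0,-0.3]},{"dp":[0.18,-0.163,-0.072],"dr":[0,0,-0.45]},{"dp":[0.24,-0.217,-0.072],"dr":[0,0,-0.6]},{"dp":[0.3,-0.271,-0.072],"dr":[0,0,-0.75]},{"dp":[0.36,-0.325,-0.072],"dr":[0,0,-0.9]},{"dp":[0.41,-0.37,-0.072],"dr":[0,0,-0.95]},{"dp":[0.41,-0.37,-0.072],"dr":[0,0,-0.95]}]' 1 40; python3 go.py .4488 -.295 .24 1.705
```

```text
t: 0.77
tcp_pos: [0.34, -0.4622, 0.2401]
tool_rot: [0.874, 0.485, 0.003, -0.002]
wrist_force: [1.1, 1.0, 0.1]
grip_width: 1.003
finger_force: 0.0
dp [0.399, 0.008, 0.003] dr [0.002, -0.009, -0.881] rows 4.8 5.5
t 0.77 tcp [ 0.34   -0.4622  0.2401] grip 1.003 0.0 F [1.1 1.  0.1]
```

```bash
python3 -m creep '[{"dp":[0.07,0,0],"dr":[0,0,-0.15]},{"dp":[0.14,0.003,0],"dr":[0,0,-0.3]},{"dp":[0.21,0.005,0],"dr":[0,0,-0.45]},{"dp":[0.28,0.006,0],"dr":[0,0,-0.6]},{"dp":[0.34,0.008,0],"dr":[0,0,-0.75]},{"dp":[0.38,0.008,0.002],"dr":[0,0,-0.88]},{"dp":[0.399,0.008,0.003],"dr":[0,0,-0.88]},{"dp":[0.399,0.008,0.003],"dr":[0,0,-0.88]}]'; python3 go.py .4488 -.295 .24 1.705 .4488 -.295 .067 1.705
python3 - <<'E'
from plant import sensors,eyes
import cv2,numpy as np
from scipy.spatial.transform import Rotation as R
s=sensors.get_state();c=eyes.capture("wrist");cv2.imwrite("pics/w1.png",c["frame"])
K=np.array([[c["fx"],0,c["cx"]],[0,c["fy"],c["cy"]],[0,0,1]])
T=np.eye(4);T[:3,:3]=R.from_quat(s["tool_rot"]).as_matrix();T[:3,3]=s["tcp_pos"]
M=K@np.diag([1,-1,-1])@np.linalg.inv(T@c["T_tool_cam"])[:3]
np.save("w1P.npy",M)
for n,X in dict(herbtop=(.4488,-.295,.108),spicetop=(.4395,-.2237,.119),dropstop=(.43,-.1525,.115),herbmat=(.4488,-.295,.013)).items():
    q=M@[*X,1];print(n,(q[:2]/q[2]).round(1))
E
```

```text
t: 1.43
tcp_pos: [0.4459, -0.3038, 0.2386]
tool_rot: [0.663, 0.749, 0.001, -0.0]
wrist_force: [0.4, -0.0, 0.1]
grip_width: 0.998
finger_force: 0.0
dp [0.017, 0.008, -0.003] dr [0.0, -0.002, -0.017] rows 0.2 0.1
dp [0.016, 0.008, 0.343] dr [0.0, -0.002, -0.017] rows 4.1 0.1
t 1.43 tcp [ 0.4459 -0.3038  0.2386] grip 0.998 0.0 F [ 0.4 -0.   0.1]
herbtop [277.2 179.8]
spicetop [277.   95.7]
dropstop [276.2  -4.7]
herbmat [276.2 161.3]
```

View pics/w1.png

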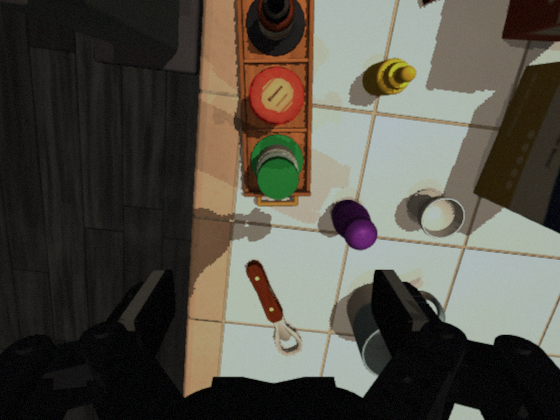

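The wrist view shows the herb cap at (278,178), against a predicted (277,180), and the spice lid at (277,95), as predicted. The measured positions hold, so I'll descend.

```bash
python3 -m creep '[{"dp":[0.016,0.008,0],"dr":[0,0,-0.017]},{"dp":[0.016,0.008,0.05],"dr":[0,0,-0.017]},{"dp":[0.016,0.008,0.11],"dr":[0,0,-0.017]},{"dp":[0.016,0.008,0.17],"dr":[0,0,-0.017]},{"dp":[0.016,0.008,0.23],"dr":[0,0,-0.017]},{"dp":[0.016,0.008,0.29],"dr":[0,0,-0.017]},{"dp":[0.016,0.008,0.33],"dr":[0,0,-0.017]},{"dp":[0.016,0.008,0.343],"dr":[0,0,-0.017]}]'; python3 go.py .4488 -.295 .067 1.705 .4488 -.295 .21 1.705
```

```text
t: 2.15
tcp_pos: [0.4447, -0.2981, 0.0642]
tool_rot: [0.66, 0.751, -0.001, -0.003]
wrist_force: [-0.2, 0.4, 0.1]
grip_width: 1.004
finger_force: 0.0
dp [0.005, 0.009, -0.006] dr [-0.007, -0.003, -0.006] rows 0.1 0.1
dp [0.006, 0.007, -0.292] dr [-0.007, -0.003, -0.006] rows 3.5 0.1
t 2.15 tcp [ 0.4447 -0.2981  0.0642] grip 1.004 0.0 F [-0.2  0.4  0.1]
```

```bash
python3 -m creep '[{"dp":[0.006,0.008,-0.004],"dr":[0,0,0]},{"dp":[0.006,0.008,-0.004],"dr":[0,0,0]}]'; python3 -m creep '[{"dp":[0,0,0],"dr":[0,0,0]},{"dp":[0,0,0],"dr":[0,0,0]},{"dp":[0,0,0],"dr":[0,0,0]},{"dp":[0,0,0],"dr":[0,0,0]},{"dp":[0,0,0],"dr":[0,0,0]},{"dp":[0,0,0],"dr":[0,0,0]},{"dp":[0,0,0],"dr":[0,0,0]},{"dp":[0,0,0],"dr":[0,0,0]}]' -1 40;  python3 go.py .4488 -.295 .067 1.705 .4488 -.295 .21 1.705
```

```text
t: 2.32
tcp_pos: [0.4527, -0.2943, 0.0701]
tool_rot: [0.659, 0.752, 0.0, 0.001]
wrist_force: [0.1, 0.7, 0.3]
grip_width: 0.998
finger_force: 0.0
t: 2.98
tcp_pos: [0.4518, -0.2947, 0.0705]
tool_rot: [0.659, 0.752, -0.0, 0.001]
wrist_force: [-1.3, -0.2, 5.9]
grip_width: 0.428
finger_force: 39.3
dp [0.0, -0.006, 0.007] dr [0.001, 0.002, -0.003] rows 0.1 0.0
dp [-0.0, -0.006, -0.279] dr [0.001, 0.002, -0.003] rows 3.3 0.0
t 2.98 tcp [ 0.4518 -0.2947  0.0705] grip 0.428 39.3 F [-1.3 -0.2  5.9]
```

```bash
python3 -m creep '[{"dp":[0,0,-0.03],"dr":[0,0,0]},{"dp":[0,0,-0.08],"dr":[0,0,0]},{"dp":[0,0,-0.14],"dr":[0,0,0]},{"dp":[0,0,-0.2],"dr":[0,0,0]},{"dp":[0,0,-0.25],"dr":[0,0,0]},{"dp":[0,0,-0.28],"dr":[0,0,0]},{"dp":[0,0,-0.28],"dr":[0,0,0]},{"dp":[0,0,-0.28],"dr":[0,0,0]}]';  python3 go.py .4488 -.001 .21 1.715 .4489 .2918 .21 1.722
```

```text
t: 3.65
tcp_pos: [0.4514, -0.2943, 0.2098]
tool_rot: [0.659, 0.752, -0.0, 0.001]
wrist_force: [-0.1, -1.0, -1.7]
grip_width: 0.425
finger_force: 40.4
dp [0.582, 0.072, -0.001] dr [0.001, 0.002, -0.015] rows 7.0 0.1
dp [1.163, 0.15, -0.002] dr [0.001, 0.002, -0.024] rows 14.1 0.2
t 3.65 tcp [ 0.4514 -0.2943  0.2098] grip 0.425 40.4 F [-0.1 -1.  -1.7]
```

```bash
python3 -m creep '[{"dp":[0.03,0.003,0],"dr":[0,0,0]},{"dp":[0.09,0.011,0],"dr":[0,0,0]},{"dp":[0.16,0.02,0],"dr":[0,0,0]},{"dp":[0.23,0.029,0],"dr":[0,0,0]},{"dp":[0.3,0.038,0],"dr":[0,0,0]},{"dp":[0.37,0.047,0],"dr":[0,0,0]},{"dp":[0.44,0.056,0],"dr":[0,0,0]},{"dp":[0.51,0.065,0],"dr":[0,0,0]}]'; python3 -m creep '[{"dp":[0.07,0.009,0],"dr":[0,0,0]},{"dp":[0.14,0.018,0],"dr":[0,0,0]},{"dp":[0.21,0.027,0],"dr":[0,0,0]},{"dp":[0.28,0.036,0],"dr":[0,0,0]},{"dp":[0.35,0.045,0],"dr":[0,0,-0.01]},{"dp":[0.42,0.054,0],"dr":[0,0,-0.02]},{"dp":[0.49,0.063,0],"dr":[0,0,-0.024]},{"dp":[0.56,0.072,0],"dr":[0,0,-0.024]}]'; python3 -m creep '[{"dp":[0.04,0.005,0],"dr":[0,0,0]},{"dp":[0.07,0.009,0],"dr":[0,0,0]},{"dp":[0.085,0.011,0],"dr":[0,0,0]},{"dp":[0.085,0.011,0],"dr":[0,0,0]},{"dp":[0.085,0.011,0],"dr":[0,0,0]},{"dp":[0.085,0.011,0],"dr":[0,0,0]}]'
python3 go.py .4489 .2918 .21 1.722 .4489 .2918 .0685 1.722
```

```text
t: 4.32
tcp_pos: [0.4474, -0.0344, 0.2076]
tool_rot: [0.658, 0.753, -0.001, -0.002]
wrist_force: [0.7, 0.4, -0.5]
grip_width: 0.428
finger_force: 40.4
t: 4.98
tcp_pos: [0.4458, 0.2468, 0.2074]
tool_rot: [0.651, 0.759, -0.002, -0.001]
wrist_force: [1.5, -0.7, -0.6]
grip_width: 0.431
finger_force: 40.4
t: 5.48
tcp_pos: [0.4471, 0.2862, 0.2084]
tool_rot: [0.652, 0.758, -0.001, 0.0]
wrist_force: [0.0, -0.8, -1.4]
grip_width: 0.426
finger_force: 40.4
dp [0.011, 0.005, -0.003] dr [-0.003, 0.003, -0.001] rows 0.1 0.0
dp [0.011, 0.006, 0.28] dr [-0.003, 0.003, -0.001] rows 3.4 0.0
t 5.48 tcp [0.4471 0.2862 0.2084] grip 0.426 40.4 F [ 0.  -0.8 -1.4]
```

```bash
python3 -m creep '[{"dp":[0.011,0.005,0.03],"dr":[0,0,0]},{"dp":[0.011,0.005,0.08],"dr":[0,0,0]},{"dp":[0.011,0.005,0.13],"dr":[0,0,0]},{"dp":[0.011,0.005,0.18],"dr":[0,0,0]},{"dp":[0.011,0.005,0.22],"dr":[0,0,0]},{"dp":[0.011,0.005,0.24],"dr":[0,0,0]},{"dp":[0.011,0.005,0.24],"dr":[0,0,0]},{"dp":[0.011,0.005,0.24],"dr":[0,0,0]}]'
python3 go.py .4489 .2918 .0685 1.722
python3 - <<'E'
from plant import eyes
import cv2,numpy as np
from geo import *
t=eyes.capture("top")["frame"]; s=eyes.capture("scene")["frame"]
up=lambda im,x,y,w,h,k: cv2.resize(im[y:y+h,x:x+w],None,fx=k,fy=k,interpolation=cv2.INTER_CUBIC)
cv2.imwrite("pics/place1.png",np.hstack([up(t,110,160,100,100,4),up(s,150,120,100,100,4)]))
E
```

```text
t: 6.15
tcp_pos: [0.4495, 0.2932, 0.0894]
tool_rot: [0.652, 0.758, -0.0, 0.0]
wrist_force: [-0.8, -0.5, -1.0]
grip_width: 0.427
finger_force: 40.4
dp [-0.002, -0.002, 0.042] dr [-0.001, 0.001, -0.001] rows 0.5 0.0
t 6.15 tcp [0.4495 0.2932 0.0894] grip 0.427 40.4 F [-0.8 -0.5 -1. ]
```

View pics/place1.png

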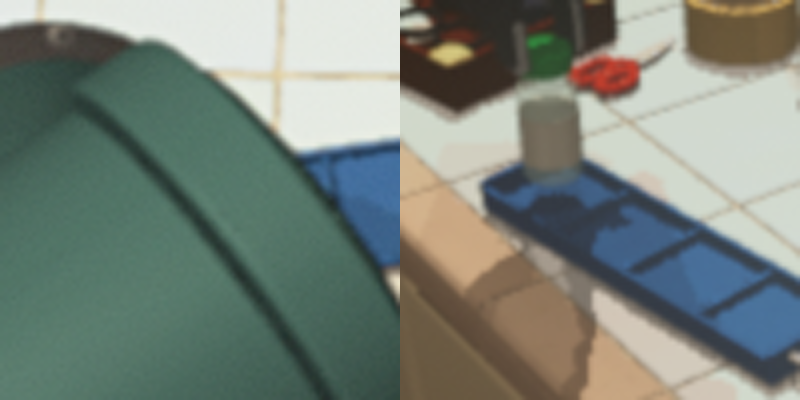

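The top view is blocked by the arm. The scene view shows the herb jar upright over the leftmost compartment, base at about (552,180) in the crop. I'll lower it and release.

```bash
python3 -m creep '[{"dp":[0,0,0.01],"dr":[0,0,0]},{"dp":[0,0,0.02],"dr":[0,0,0]},{"dp":[-0.001,-0.001,0.03],"dr":[0,0,0]},{"dp":[-0.002,-0.002,0.038],"dr":[0,0,0]},{"dp":[-0.002,-0.002,0.041],"dr":[0,0,0]},{"dp":[-0.002,-0.002,0.042],"dr":[0,0,0]},{"dp":[-0.002,-0.002,0.042],"dr":[0,0,0]},{"dp":[-0.002,-0.002,0.042],"dr":[0,0,0]}]'
python3 go.py .4489 .2918 .0685 1.722
```

```text
t: 6.92
tcp_pos: [0.4484, 0.293, 0.0683]
tool_rot: [0.652, 0.759, 0.0, -0.0]
wrist_force: [0.5, -1.3, -0.8]
grip_width: 0.427
finger_force: 40.4
dp [-0.002, 0.001, -0.0] dr [0.0, -0.0, 0.001] rows 0.0 0.0
t 6.92 tcp [0.4484 0.293  0.0683] grip 0.427 40.4 F [ 0.5 -1.3 -0.8]
```

```bash
python3 -m creep '[{"dp":[0,0,0.003],"dr":[0,0,0]},{"dp":[0,0,0.003],"dr":[0,0,0]},{"dp":[0,0,0.003],"dr":[0,0,0]}]'; python3 -m creep '[{"dp":[0,0,0],"dr":[0,0,0]},{"dp":[0,0,0],"dr":[0,0,0]},{"dp":[0,0,0],"dr":[0,0,0]},{"dp":[0,0,0],"dr":[0,0,0]},{"dp":[0,0,0],"dr":[0,0,0]},{"dp":[0,0,0],"dr":[0,0,0]},{"dp":[0,0,0],"dr":[0,0,0]},{"dp":[0,0,0],"dr":[0,0,0]}]' 1
python3 -m creep '[{"dp":[0,0,-0.03],"dr":[0,0,0]},{"dp":[0,0,-0.08],"dr":[0,0,0]},{"dp":[0,0,-0.14],"dr":[0,0,0]},{"dp":[0,0,-0.2],"dr":[0,0,0]},{"dp":[0,0,-0.25],"dr":[0,0,0]},{"dp":[0,0,-0.28],"dr":[0,0,0]},{"dp":[0,0,-0.28],"dr":[0,0,0]},{"dp":[0,0,-0.28],"dr":[0,0,0]}]';  python3 go.py .4395 -.2237 .21 1.705
```

```text
t: 7.17
tcp_pos: [0.4487, 0.2935, 0.0675]
tool_rot: [0.651, 0.759, 0.001, 0.0]
wrist_force: [-1.1, -0.7, 5.5]
grip_width: 0.425
finger_force: 40.9
t: 7.83
tcp_pos: [0.4484, 0.2928, 0.0667]
tool_rot: [0.652, 0.759, -0.0, -0.0]
wrist_force: [0.2, -0.4, 0.8]
grip_width: 1.0
finger_force: 0.0
t: 8.5
tcp_pos: [0.4488, 0.293, 0.2074]
tool_rot: [0.652, 0.758, 0.001, 0.0]
wrist_force: [-0.6, -0.7, 0.3]
grip_width: 1.002
finger_force: 0.0
dp [-1.019, -0.174, -0.006] dr [0.002, -0.001, 0.022] rows 12.4 0.1
t 8.5 tcp [0.4488 0.293  0.2074] grip 1.002 0.0 F [-0.6 -0.7  0.3]
```

```bash
python3 -m creep '[{"dp":[-0.04,-0.007,0],"dr":[0,0,0]},{"dp":[-0.11,-0.019,0],"dr":[0,0,0]},{"dp":[-0.19,-0.032,0],"dr":[0,0,0]},{"dp":[-0.27,-0.046,0],"dr":[0,0,0]},{"dp":[-0.35,-0.06,0],"dr":[0,0,0.01]},{"dp":[-0.43,-0.073,0],"dr":[0,0,0.02]},{"dp":[-0.51,-0.087,0],"dr":[0,0,0.022]},{"dp":[-0.59,-0.101,0],"dr":[0,0,0.022]}]'; python3 -m creep '[{"dp":[-0.08,-0.013,-0.004],"dr":[0,0,0]},{"dp":[-0.16,-0.026,-0.004],"dr":[0,0,0]},{"dp":[-0.24,-0.04,-0.004],"dr":[0,0,0]},{"dp":[-0.32,-0.053,-0.004],"dr":[0,0,0]},{"dp":[-0.38,-0.064,-0.004],"dr":[0,0,0]},{"dp":[-0.42,-0.071,-0.004],"dr":[0,0,0]},{"dp":[-0.43,-0.073,-0.004],"dr":[0,0,0]},{"dp":[-0.43,-0.073,-0.004],"dr":[0,0,0]}]'; python3 -m creep '[{"dp":[0,0,0],"dr":[0,0,0]},{"dp":[0,0,0],"dr":[0,0,0]}]';  python3 go.py .4395 -.2237 .080 1.705
```

```text
t: 9.17
tcp_pos: [0.4413, -0.0085, 0.2054]
tool_rot: [0.658, 0.753, -0.001, -0.001]
wrist_force: [1.3, -0.2, 0.5]
grip_width: 1.0
finger_force: 0.0
t: 9.83
tcp_pos: [0.4343, -0.2257, 0.2073]
tool_rot: [0.66, 0.752, -0.0, -0.001]
wrist_force: [-1.2, 0.5, 0.1]
grip_width: 1.0
finger_force: 0.0
t: 10.0
tcp_pos: [0.4355, -0.2222, 0.2082]
tool_rot: [0.657, 0.754, 0.0, -0.001]
wrist_force: [-0.2, 0.6, 0.3]
grip_width: 0.998
finger_force: 0.0
dp [-0.005, 0.008, 0.256] dr [-0.001, -0.002, 0.004] rows 3.1 0.0
t 10.0 tcp [ 0.4355 -0.2222  0.2082] grip 0.998 0.0 F [-0.2  0.6  0.3]
```

```bash
python3 -m creep '[{"dp":[-0.003,0.006,0.04],"dr":[0,0,0]},{"dp":[-0.003,0.006,0.1],"dr":[0,0,0]},{"dp":[-0.003,0.006,0.16],"dr":[0,0,0]},{"dp":[-0.003,0.006,0.21],"dr":[0,0,0]},{"dp":[-0.003,0.006,0.245],"dr":[0,0,0]},{"dp":[-0.003,0.006,0.254],"dr":[0,0,0]},{"dp":[-0.003,0.006,0.254],"dr":[0,0,0]},{"dp":[-0.003,0.006,0.254],"dr":[0,0,0]}]';  python3 -m creep '[{"dp":[0,0,0],"dr":[0,0,0]},{"dp":[0,0,0],"dr":[0,0,0]}]';python3 go.py .4395 -.2237 .080 1.705
```

```text
t: 10.67
tcp_pos: [0.4395, -0.2244, 0.0824]
tool_rot: [0.657, 0.754, 0.0, 0.0]
wrist_force: [0.4, -0.1, 0.3]
grip_width: 1.002
finger_force: 0.0
t: 10.83
tcp_pos: [0.4399, -0.2256, 0.0831]
tool_rot: [0.658, 0.753, 0.0, 0.001]
wrist_force: [-0.8, 0.1, 0.1]
grip_width: 0.997
finger_force: 0.0
dp [0.004, -0.0, 0.006] dr [0.003, 0.002, 0.0] rows 0.1 0.0
t 10.83 tcp [ 0.4399 -0.2256  0.0831] grip 0.997 0.0 F [-0.8  0.1  0.1]
```

Good. Grip, then lift.

```bash
python3 -m creep '[{"dp":[0.002,0,0.004],"dr":[0,0,0]},{"dp":[0.002,0,0.004],"dr":[0,0,0]},{"dp":[0.002,0,0.004],"dr":[0,0,0]},{"dp":[0.002,0,0.004],"dr":[0,0,0]},{"dp":[0.002,0,0.004],"dr":[0,0,0]},{"dp":[0.002,0,0.004],"dr":[0,0,0]},{"dp":[0.002,0,0.004],"dr":[0,0,0]},{"dp":[0.002,0,0.004],"dr":[0,0,0]}]' -1 40; python3 -m creep '[{"dp":[0,0,-0.03],"dr":[0,0,0]},{"dp":[0,0,-0.08],"dr":[0,0,0]},{"dp":[0,0,-0.14],"dr":[0,0,0]},{"dp":[0,0,-0.2],"dr":[0,0,0]},{"dp":[0,0,-0.25],"dr":[0,0,0]},{"dp":[0,0,-0.28],"dr":[0,0,0]},{"dp":[0,0,-0.28],"dr":[0,0,0]},{"dp":[0,0,-0.28],"dr":[0,0,0]}]';  python3 go.py .4596 .2206 .22 1.722
```

```text
t: 11.5
tcp_pos: [0.4389, -0.2247, 0.0804]
tool_rot: [0.658, 0.753, -0.0, 0.0]
wrist_force: [0.1, -0.6, 6.7]
grip_width: 0.497
finger_force: 39.9
t: 12.17
tcp_pos: [0.4387, -0.2247, 0.2201]
tool_rot: [0.658, 0.753, 0.0, 0.001]
wrist_force: [-0.8, 0.9, -0.9]
grip_width: 0.499
finger_force: 41.2
dp [0.877, 0.16, -0.001] dr [0.001, 0.001, -0.022] rows 10.7 0.1
t 12.17 tcp [ 0.4387 -0.2247  0.2201] grip 0.499 41.2 F [-0.8  0.9 -0.9]
```

```bash
python3 -m creep '[{"dp":[0.03,0.005,0],"dr":[0,0,0]},{"dp":[0.09,0.016,0],"dr":[0,0,0]},{"dp":[0.16,0.029,0],"dr":[0,0,0]},{"dp":[0.23,0.042,0],"dr":[0,0,0]},{"dp":[0.3,0.055,0],"dr":[0,0,0]},{"dp":[0.37,0.068,0],"dr":[0,0,-0.01]},{"dp":[0.44,0.08,0],"dr":[0,0,-0.02]},{"dp":[0.51,0.093,0],"dr":[0,0,-0.022]}]'; python3 -m creep '[{"dp":[0.07,0.013,0],"dr":[0,0,0]},{"dp":[0.14,0.026,0],"dr":[0,0,0]},{"dp":[0.21,0.039,0],"dr":[0,0,0]},{"dp":[0.28,0.051,0],"dr":[0,0,0]},{"dp":[0.33,0.06,0],"dr":[0,0,0]},{"dp":[0.36,0.065,0],"dr":[0,0,0]},{"dp":[0.367,0.067,0],"dr":[0,0,0]},{"dp":[0.367,0.067,0],"dr":[0,0,0]}]'; python3 -m creep '[{"dp":[0,0,0],"dr":[0,0,0]},{"dp":[0,0,0],"dr":[0,0,0]},{"dp":[0,0,0],"dr":[0,0,0]},{"dp":[0,0,0],"dr":[0,0,0]}]'
python3 go.py .4596 .2206 .079 1.722
```

```text
t: 12.83
tcp_pos: [0.4488, 0.0357, 0.218]
tool_rot: [0.652, 0.759, -0.001, -0.001]
wrist_force: [0.3, 0.2, -0.9]
grip_width: 0.497
finger_force: 41.2
t: 13.5
tcp_pos: [0.4549, 0.2214, 0.2182]
tool_rot: [0.651, 0.759, -0.001, -0.001]
wrist_force: [0.5, -0.9, -1.3]
grip_width: 0.495
finger_force: 41.2
t: 13.83
tcp_pos: [0.4561, 0.2194, 0.2196]
tool_rot: [0.652, 0.758, -0.0, 0.0]
wrist_force: [0.7, 0.1, -0.8]
grip_width: 0.498
finger_force: 41.2
dp [0.002, 0.007, 0.281] dr [-0.001, 0.001, -0.002] rows 3.4 0.0
t 13.83 tcp [0.4561 0.2194 0.2196] grip 0.498 41.2 F [ 0.7  0.1 -0.8]
```

```bash
python3 -m creep '[{"dp":[0.002,0.005,0.04],"dr":[0,0,0]},{"dp":[0.002,0.005,0.1],"dr":[0,0,0]},{"dp":[0.002,0.005,0.16],"dr":[0,0,0]},{"dp":[0.002,0.005,0.21],"dr":[0,0,0]},{"dp":[0.002,0.005,0.24],"dr":[0,0,0]},{"dp":[0.002,0.005,0.26],"dr":[0,0,0]},{"dp":[0.002,0.005,0.274],"dr":[0,0,0]},{"dp":[0.002,0.005,0.278],"dr":[0,0,0]}]';  python3 -m creep '[{"dp":[0,0,0],"dr":[0,0,0]},{"dp":[0,0,0],"dr":[0,0,0]},{"dp":[0,0,0],"dr":[0,0,0]}]';python3 go.py .4596 .2206 .0775 1.722
```

```text
t: 14.5
tcp_pos: [0.4584, 0.2219, 0.0802]
tool_rot: [0.652, 0.758, -0.0, -0.0]
wrist_force: [-0.2, -1.0, -0.4]
grip_width: 0.497
finger_force: 41.1
t: 14.75
tcp_pos: [0.4591, 0.2227, 0.0817]
tool_rot: [0.652, 0.759, 0.001, 0.0]
wrist_force: [0.4, -0.0, -1.7]
grip_width: 0.494
finger_force: 41.1
dp [-0.004, 0.0, 0.008] dr [0.003, -0.001, 0.0] rows 0.1 0.0
t 14.75 tcp [0.4591 0.2227 0.0817] grip 0.494 41.1 F [ 0.4 -0.  -1.7]
```

```bash
python3 -m creep '[{"dp":[-0.002,0,0.003],"dr":[0,0,0]},{"dp":[-0.002,0,0.006],"dr":[0,0,0]},{"dp":[-0.002,0,0.008],"dr":[0,0,0]},{"dp":[-0.002,0,0.008],"dr":[0,0,0]},{"dp":[-0.002,0,0.008],"dr":[0,0,0]}]'; python3 go.py .4596 .2206 .0775 1.722
```

```text
t: 15.17
tcp_pos: [0.459, 0.2216, 0.0774]
tool_rot: [0.652, 0.759, 0.0, 0.0]
wrist_force: [-0.9, -0.9, 4.8]
grip_width: 0.499
finger_force: 41.7
dp [-0.002, 0.001, -0.0] dr [0.001, -0.0, 0.0] rows 0.0 0.0
t 15.17 tcp [0.459  0.2216 0.0774] grip 0.499 41.7 F [-0.9 -0.9  4.8]
```

```bash
python3 -m creep '[{"dp":[0,0,0],"dr":[0,0,0]},{"dp":[0,0,0],"dr":[0,0,0]},{"dp":[0,0,0],"dr":[0,0,0]},{"dp":[0,0,0],"dr":[0,0,0]},{"dp":[0,0,0],"dr":[0,0,0]},{"dp":[0,0,0],"dr":[0,0,0]},{"dp":[0,0,0],"dr":[0,0,0]},{"dp":[0,0,0],"dr":[0,0,0]}]' 1
python3 -m creep '[{"dp":[0,0,-0.03],"dr":[0,0,0]},{"dp":[0,0,-0.08],"dr":[0,0,0]},{"dp":[0,0,-0.14],"dr":[0,0,0]},{"dp":[0,0,-0.2],"dr":[0,0,0]},{"dp":[0,0,-0.25],"dr":[0,0,0]},{"dp":[0,0,-0.27],"dr":[0,0,0]},{"dp":[0,0,-0.27],"dr":[0,0,0]},{"dp":[0,0,-0.27],"dr":[0,0,0]}]';  python3 go.py .43 -.1525 .21 1.705
```

```text
t: 15.83
tcp_pos: [0.4585, 0.2213, 0.0768]
tool_rot: [0.652, 0.759, -0.0, -0.0]
wrist_force: [0.6, 0.8, -0.0]
grip_width: 1.001
finger_force: 0.0
t: 16.5
tcp_pos: [0.4584, 0.2209, 0.2114]
tool_rot: [0.652, 0.758, -0.0, 0.0]
wrist_force: [0.3, -0.9, -0.1]
grip_width: 0.998
finger_force: 0.0
dp [-0.73, -0.169, 0.003] dr [0.0, 0.0, 0.022] rows 9.0 0.1
t 16.5 tcp [0.4584 0.2209 0.2114] grip 0.998 0.0 F [ 0.3 -0.9 -0.1]
```

```bash
python3 -m creep '[{"dp":[-0.03,-0.007,0],"dr":[0,0,0]},{"dp":[-0.09,-0.021,0],"dr":[0,0,0]},{"dp":[-0.17,-0.039,0],"dr":[0,0,0]},{"dp":[-0.25,-0.058,0],"dr":[0,0,0]},{"dp":[-0.33,-0.076,0],"dr":[0,0,0.01]},{"dp":[-0.41,-0.095,0],"dr":[0,0,0.02]},{"dp":[-0.49,-0.113,0],"dr":[0,0,0.022]},{"dp":[-0.56,-0.13,0],"dr":[0,0,0.022]}]'; python3 -m creep '[{"dp":[-0.06,-0.014,0],"dr":[0,0,0]},{"dp":[-0.11,-0.026,0],"dr":[0,0,0]},{"dp":[-0.15,-0.035,0],"dr":[0,0,0]},{"dp":[-0.168,-0.038,0],"dr":[0,0,0]},{"dp":[-0.17,-0.039,0],"dr":[0,0,0]},{"dp":[-0.17,-0.039,0],"dr":[0,0,0]},{"dp":[-0.17,-0.039,0],"dr":[0,0,0]},{"dp":[-0.17,-0.039,0],"dr":[0,0,0]}]'; python3 -m creep '[{"dp":[0,0,0],"dr":[0,0,0]},{"dp":[0,0,0],"dr":[0,0,0]},{"dp":[0,0,0],"dr":[0,0,0]}]'; python3 go.py .43 -.1525 .067 1.705
```

```text
t: 17.17
tcp_pos: [0.4341, -0.0681, 0.2098]
tool_rot: [0.659, 0.753, -0.001, -0.002]
wrist_force: [0.7, -0.4, 1.2]
grip_width: 1.001
finger_force: 0.0
t: 17.83
tcp_pos: [0.4287, -0.1503, 0.2116]
tool_rot: [0.657, 0.754, 0.0, -0.0]
wrist_force: [0.3, 0.2, 0.2]
grip_width: 0.997
finger_force: 0.0
t: 18.08
tcp_pos: [0.4287, -0.1515, 0.2119]
tool_rot: [0.658, 0.753, 0.0, 0.0]
wrist_force: [-0.5, -0.7, -0.1]
grip_width: 1.0
finger_force: 0.0
dp [-0.002, 0.002, 0.29] dr [0.0, 0.0, 0.002] rows 3.5 0.0
t 18.08 tcp [ 0.4287 -0.1515  0.2119] grip 1.0 0.0 F [-0.5 -0.7 -0.1]
```

```bash
python3 -m creep '[{"dp":[-0.002,0.002,0.04],"dr":[0,0,0]},{"dp":[-0.002,0.002,0.1],"dr":[0,0,0]},{"dp":[-0.002,0.002,0.16],"dr":[0,0,0]},{"dp":[-0.002,0.002,0.22],"dr":[0,0,0]},{"dp":[-0.002,0.002,0.27],"dr":[0,0,0]},{"dp":[-0.002,0.002,0.29],"dr":[0,0,0]},{"dp":[-0.002,0.002,0.29],"dr":[0,0,0]},{"dp":[-0.002,0.002,0.29],"dr":[0,0,0]}]';  python3 -m creep '[{"dp":[0,0,0],"dr":[0,0,0]},{"dp":[0,0,0],"dr":[0,0,0]}]';python3 go.py .43 -.1525 .067 1.705
```

```text
t: 18.75
tcp_pos: [0.4297, -0.1526, 0.0665]
tool_rot: [0.658, 0.753, -0.0, -0.0]
wrist_force: [1.4, -0.3, 0.0]
grip_width: 1.003
finger_force: 0.0
t: 18.92
tcp_pos: [0.4307, -0.1532, 0.0679]
tool_rot: [0.658, 0.753, 0.001, 0.001]
wrist_force: [0.6, 0.3, 0.1]
grip_width: 1.002
finger_force: 0.0
dp [0.002, -0.001, 0.002] dr [0.003, 0.001, -0.0] rows 0.0 0.0
t 18.92 tcp [ 0.4307 -0.1532  0.0679] grip 1.002 0.0 F [0.6 0.3 0.1]
```

```bash
python3 -m creep '[{"dp":[0,0,0.002],"dr":[0,0,0]},{"dp":[0,0,0.002],"dr":[0,0,0]},{"dp":[0,0,0.002],"dr":[0,0,0]},{"dp":[0,0,0.002],"dr":[0,0,0]},{"dp":[0,0,0.002],"dr":[0,0,0]},{"dp":[0,0,0.002],"dr":[0,0,0]},{"dp":[0,0,0.002],"dr":[0,0,0]},{"dp":[0,0,0.002],"dr":[0,0,0]}]' -1 40; python3 -m creep '[{"dp":[0,0,0],"dr":[0,0,0]},{"dp":[0,0,0],"dr":[0,0,0]}]';python3 -m creep '[{"dp":[0,0,-0.03],"dr":[0,0,0]},{"dp":[0,0,-0.08],"dr":[0,0,0]},{"dp":[0,0,-0.14],"dr":[0,0,0]},{"dp":[0,0,-0.2],"dr":[0,0,0]},{"dp":[0,0,-0.25],"dr":[0,0,0]},{"dp":[0,0,-0.29],"dr":[0,0,0]},{"dp":[0,0,-0.29],"dr":[0,0,0]},{"dp":[0,0,-0.29],"dr":[0,0,0]}]';  python3 go.py .4704 .1494 .21 1.722
```

```text
t: 19.58
tcp_pos: [0.4299, -0.153, 0.066]
tool_rot: [0.658, 0.753, 0.0, 0.0]
wrist_force: [-0.4, 0.5, 4.4]
grip_width: 0.124
finger_force: 39.0
t: 19.75
tcp_pos: [0.4299, -0.153, 0.066]
tool_rot: [0.658, 0.753, 0.0, 0.0]
wrist_force: [-0.8, 0.2, 4.5]
grip_width: 0.126
finger_force: 39.1
t: 20.42
tcp_pos: [0.4299, -0.1533, 0.2112]
tool_rot: [0.658, 0.753, 0.0, 0.001]
wrist_force: [-0.5, -0.4, -2.3]
grip_width: 0.126
finger_force: 39.3
dp [0.589, 0.161, 0.002] dr [0.002, 0.001, -0.022] rows 7.3 0.1
t 20.42 tcp [ 0.4299 -0.1533  0.2112] grip 0.126 39.3 F [-0.5 -0.4 -2.3]
```

```bash
python3 -m creep '[{"dp":[0.03,0.008,0],"dr":[0,0,0]},{"dp":[0.09,0.025,0],"dr":[0,0,0]},{"dp":[0.16,0.044,0],"dr":[0,0,0]},{"dp":[0.23,0.063,0],"dr":[0,0,0]},{"dp":[0.3,0.082,0],"dr":[0,0,0]},{"dp":[0.37,0.101,0],"dr":[0,0,-0.01]},{"dp":[0.44,0.12,0],"dr":[0,0,-0.02]},{"dp":[0.51,0.139,0],"dr":[0,0,-0.022]}]'; python3 -m creep '[{"dp":[0.04,0.011,0],"dr":[0,0,0]},{"dp":[0.07,0.02,0],"dr":[0,0,0]},{"dp":[0.079,0.022,0],"dr":[0,0,0]},{"dp":[0.079,0.022,0],"dr":[0,0,0]},{"dp":[0.079,0.022,0],"dr":[0,0,0]},{"dp":[0.079,0.022,0],"dr":[0,0,0]},{"dp":[0.079,0.022,0],"dr":[0,0,0]},{"dp":[0.079,0.022,0],"dr":[0,0,0]}]'; python3 go.py .4704 .1494 .066 1.722
python3 - <<'E'
from plant import eyes
import cv2,numpy as np
s=eyes.capture("scene")["frame"]
cv2.imwrite("pics/place3.png",cv2.resize(s[60:220,110:310],None,fx=3.5,fy=3.5,interpolation=cv2.INTER_CUBIC))
E
```

```text
t: 21.08
tcp_pos: [0.4628, 0.1101, 0.2088]
tool_rot: [0.651, 0.759, -0.002, -0.001]
wrist_force: [0.5, 0.1, -0.5]
grip_width: 0.125
finger_force: 39.3
t: 21.75
tcp_pos: [0.4693, 0.1482, 0.2106]
tool_rot: [0.652, 0.758, -0.0, 0.0]
wrist_force: [0.4, -0.6, -0.7]
grip_width: 0.128
finger_force: 39.3
dp [0.002, 0.003, 0.289] dr [-0.001, 0.001, -0.002] rows 3.5 0.0
t 21.75 tcp [0.4693 0.1482 0.2106] grip 0.128 39.3 F [ 0.4 -0.6 -0.7]
```

View pics/place3.png

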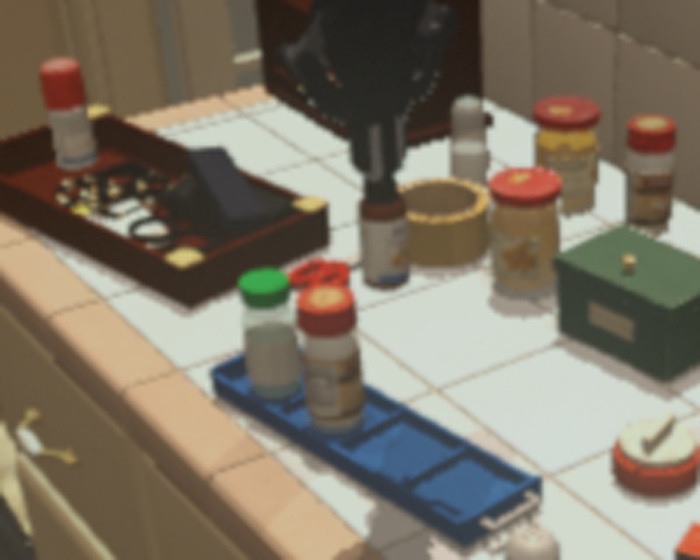

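The scene crop shows herb (268,340) and spice (332,370) upright in the two left compartments. The drops bottle hangs upright at (385,245).

```bash
python3 -m creep '[{"dp":[0.002,0.003,0.04],"dr":[0,0,0]},{"dp":[0.002,0.003,0.1],"dr":[0,0,0]},{"dp":[0.002,0.003,0.16],"dr":[0,0,0]},{"dp":[0.002,0.003,0.21],"dr":[0,0,0]},{"dp":[0.002,0.003,0.25],"dr":[0,0,0]},{"dp":[0.002,0.003,0.275],"dr":[0,0,0]},{"dp":[0.002,0.003,0.288],"dr":[0,0,0]},{"dp":[0.002,0.003,0.292],"dr":[0,0,0]}]';  python3 -m creep '[{"dp":[0,0,0],"dr":[0,0,0]},{"dp":[0,0,0],"dr":[0,0,0]},{"dp":[0,0,0],"dr":[0,0,0]}]';python3 go.py .4704 .1494 .063 1.722
```

```text
t: 22.47
tcp_pos: [0.4703, 0.1504, 0.0639]
tool_rot: [0.652, 0.758, -0.001, -0.0]
wrist_force: [0.3, 0.0, -0.1]
grip_width: 0.128
finger_force: 39.3
t: 22.72
tcp_pos: [0.4715, 0.1512, 0.0658]
tool_rot: [0.652, 0.758, 0.001, 0.001]
wrist_force: [0.6, 0.5, -0.1]
grip_width: 0.126
finger_force: 39.3
dp [-0.003, -0.003, 0.006] dr [0.003, -0.0, -0.0] rows 0.1 0.0
t 22.72 tcp [0.4715 0.1512 0.0658] grip 0.126 39.3 F [ 0.6  0.5 -0.1]
```

```bash
python3 -m creep '[{"dp":[-0.002,-0.002,0.003],"dr":[0,0,0]},{"dp":[-0.002,-0.002,0.005],"dr":[0,0,0]},{"dp":[-0.002,-0.002,0.006],"dr":[0,0,0]},{"dp":[-0.002,-0.002,0.006],"dr":[0,0,0]},{"dp":[-0.002,-0.002,0.006],"dr":[0,0,0]}]'; python3 go.py .4704 .1494 .063 1.722
```

```text
t: 23.13
tcp_pos: [0.4706, 0.1498, 0.063]
tool_rot: [0.652, 0.759, 0.0, 0.001]
wrist_force: [-1.4, -1.0, 9.2]
grip_width: 0.129
finger_force: 40.3
dp [-0.001, -0.0, 0.0] dr [0.002, 0.001, 0.0] rows 0.0 0.0
t 23.13 tcp [0.4706 0.1498 0.063 ] grip 0.129 40.3 F [-1.4 -1.   9.2]
```

```bash
python3 -m creep '[{"dp":[0,0,0],"dr":[0,0,0]},{"dp":[0,0,0],"dr":[0,0,0]},{"dp":[0,0,0],"dr":[0,0,0]},{"dp":[0,0,0],"dr":[0,0,0]},{"dp":[0,0,0],"dr":[0,0,0]},{"dp":[0,0,0],"dr":[0,0,0]},{"dp":[0,0,0],"dr":[0,0,0]},{"dp":[0,0,0],"dr":[0,0,0]}]' 1
python3 -m creep '[{"dp":[0,0,-0.03],"dr":[0,0,0]},{"dp":[0,0,-0.08],"dr":[0,0,0]},{"dp":[0,0,-0.14],"dr":[0,0,0]},{"dp":[0,0,-0.2],"dr":[0,0,0]},{"dp":[0,0,-0.25],"dr":[0,0,0]},{"dp":[0,0,-0.29],"dr":[0,0,0]},{"dp":[0,0,-0.29],"dr":[0,0,0]},{"dp":[0,0,-0.29],"dr":[0,0,0]}]';  python3 go.py .42 -.0814 .21 1.705
```

```text
t: 23.8
tcp_pos: [0.4698, 0.1498, 0.0617]
tool_rot: [0.652, 0.759, -0.0, -0.0]
wrist_force: [0.4, 0.2, -0.1]
grip_width: 1.002
finger_force: 0.0
t: 24.47
tcp_pos: [0.4705, 0.1499, 0.2077]
tool_rot: [0.652, 0.758, 0.001, 0.001]
wrist_force: [-0.0, 0.0, 0.2]
grip_width: 1.001
finger_force: 0.0
dp [-0.442, -0.169, -0.005] dr [0.003, -0.0, 0.022] rows 5.7 0.1
t 24.47 tcp [0.4705 0.1499 0.2077] grip 1.001 0.0 F [-0.   0.   0.2]
```

```bash
python3 -m creep '[{"dp":[-0.03,-0.011,0],"dr":[0,0,0]},{"dp":[-0.09,-0.034,0],"dr":[0,0,0]},{"dp":[-0.16,-0.061,0],"dr":[0,0,0]},{"dp":[-0.23,-0.088,0],"dr":[0,0,0.01]},{"dp":[-0.3,-0.115,0],"dr":[0,0,0.02]},{"dp":[-0.37,-0.141,-0.003],"dr":[0,0,0.022]},{"dp":[-0.42,-0.161,-0.003],"dr":[0,0,0.022]},{"dp":[-0.442,-0.169,-0.003],"dr":[0,0,0.022]}]'; python3 -m creep '[{"dp":[0,0,0],"dr":[0,0,0]},{"dp":[0,0,0],"dr":[0,0,0]},{"dp":[0,0,0],"dr":[0,0,0]},{"dp":[0,0,0],"dr":[0,0,0]},{"dp":[0,0,0],"dr":[0,0,0]},{"dp":[0,0,0],"dr":[0,0,0]}]'; python3 go.py .42 -.0814 .06 1.705
```

```text
t: 25.13
tcp_pos: [0.4164, -0.0857, 0.2065]
tool_rot: [0.66, 0.751, -0.002, -0.002]
wrist_force: [0.6, -1.0, -0.0]
grip_width: 0.999
finger_force: 0.0
t: 25.63
tcp_pos: [0.4199, -0.0803, 0.2083]
tool_rot: [0.657, 0.754, 0.0, -0.0]
wrist_force: [-0.2, 0.4, 0.3]
grip_width: 0.998
finger_force: 0.0
dp [-0.002, -0.0, 0.297] dr [0.0, -0.0, 0.003] rows 3.6 0.0
t 25.63 tcp [ 0.4199 -0.0803  0.2083] grip 0.998 0.0 F [-0.2  0.4  0.3]
```

```bash
python3 -m creep '[{"dp":[-0.002,0,0.04],"dr":[0,0,0]},{"dp":[-0.002,0,0.1],"dr":[0,0,0]},{"dp":[-0.002,0,0.16],"dr":[0,0,0]},{"dp":[-0.002,0,0.22],"dr":[0,0,0]},{"dp":[-0.002,0,0.27],"dr":[0,0,0]},{"dp":[-0.002,0,0.296],"dr":[0,0,0]},{"dp":[-0.002,0,0.296],"dr":[0,0,0]},{"dp":[-0.002,0,0.296],"dr":[0,0,0]}]';  python3 -m creep '[{"dp":[0,0,0],"dr":[0,0,0]},{"dp":[0,0,0],"dr":[0,0,0]},{"dp":[0,0,0],"dr":[0,0,0]}]';python3 go.py .42 -.0814 .06 1.705
```

```text
t: 26.3
tcp_pos: [0.4197, -0.0817, 0.06]
tool_rot: [0.658, 0.753, -0.0, -0.001]
wrist_force: [0.3, 0.4, 1.6]
grip_width: 1.0
finger_force: 0.0
t: 26.55
tcp_pos: [0.4207, -0.0825, 0.0614]
tool_rot: [0.658, 0.753, 0.001, 0.001]
wrist_force: [-0.6, -0.1, 0.0]
grip_width: 1.003
finger_force: 0.0
dp [0.002, -0.001, 0.003] dr [0.003, 0.001, -0.0] rows 0.0 0.0
t 26.55 tcp [ 0.4207 -0.0825  0.0614] grip 1.003 0.0 F [-0.6 -0.1  0. ]
```

```bash
python3 -m creep '[{"dp":[0.001,0,0.002],"dr":[0,0,0]},{"dp":[0.001,0,0.002],"dr":[0,0,0]},{"dp":[0.001,0,0.002],"dr":[0,0,0]},{"dp":[0.001,0,0.002],"dr":[0,0,0]},{"dp":[0.001,0,0.002],"dr":[0,0,0]},{"dp":[0.001,0,0.002],"dr":[0,0,0]},{"dp":[0.001,0,0.002],"dr":[0,0,0]},{"dp":[0.001,0,0.002],"dr":[0,0,0]}]' -1 40; python3 -m creep '[{"dp":[0,0,-0.03],"dr":[0,0,0]},{"dp":[0,0,-0.08],"dr":[0,0,0]},{"dp":[0,0,-0.14],"dr":[0,0,0]},{"dp":[0,0,-0.2],"dr":[0,0,0]},{"dp":[0,0,-0.25],"dr":[0,0,0]},{"dp":[0,0,-0.29],"dr":[0,0,0]},{"dp":[0,0,-0.29],"dr":[0,0,0]},{"dp":[0,0,-0.29],"dr":[0,0,0]}]';  python3 go.py .4811 .0782 .205 1.722
```

```text
t: 27.22
tcp_pos: [0.42, -0.0821, 0.0596]
tool_rot: [0.658, 0.753, -0.0, 0.0]
wrist_force: [-0.6, 0.3, 5.1]
grip_width: 0.343
finger_force: 39.1
t: 27.88
tcp_pos: [0.4201, -0.0822, 0.2048]
tool_rot: [0.658, 0.753, 0.0, 0.001]
wrist_force: [-0.2, -0.3, -0.9]
grip_width: 0.348
finger_force: 39.8
dp [0.302, 0.164, -0.0] dr [0.002, 0.002, -0.022] rows 4.1 0.1
t 27.88 tcp [ 0.4201 -0.0822  0.2048] grip 0.348 39.8 F [-0.2 -0.3 -0.9]
```

```bash
python3 -m creep '[{"dp":[0.03,0.016,0],"dr":[0,0,0]},{"dp":[0.09,0.049,0],"dr":[0,0,0]},{"dp":[0.15,0.081,0],"dr":[0,0,-0.01]},{"dp":[0.21,0.114,0],"dr":[0,0,-0.02]},{"dp":[0.26,0.141,0],"dr":[0,0,-0.022]},{"dp":[0.29,0.157,0],"dr":[0,0,-0.022]},{"dp":[0.302,0.164,0],"dr":[0,0,-0.022]},{"dp":[0.302,0.164,0],"dr":[0,0,-0.022]}]'; python3 -m creep '[{"dp":[0,0,0],"dr":[0,0,0]},{"dp":[0,0,0],"dr":[0,0,0]},{"dp":[0,0,0],"dr":[0,0,0]},{"dp":[0,0,0],"dr":[0,0,0]},{"dp":[0,0,0],"dr":[0,0,0]}]'; python3 go.py .4811 .0782 .057 1.722
```

```text
t: 28.55
tcp_pos: [0.4802, 0.0803, 0.2029]
tool_rot: [0.65, 0.76, -0.001, -0.001]
wrist_force: [0.3, -0.5, -0.8]
grip_width: 0.349
finger_force: 39.8
t: 28.97
tcp_pos: [0.4806, 0.0775, 0.2043]
tool_rot: [0.652, 0.758, -0.0, 0.0]
wrist_force: [0.0, 0.4, -1.0]
grip_width: 0.351
finger_force: 39.8
dp [0.001, 0.001, 0.295] dr [-0.0, 0.001, -0.002] rows 3.5 0.0
t 28.97 tcp [0.4806 0.0775 0.2043] grip 0.351 39.8 F [ 0.   0.4 -1. ]
```

```bash
python3 -m creep '[{"dp":[0.001,0.001,0.04],"dr":[0,0,0]},{"dp":[0.001,0.001,0.1],"dr":[0,0,0]},{"dp":[0.001,0.001,0.16],"dr":[0,0,0]},{"dp":[0.001,0.001,0.21],"dr":[0,0,0]},{"dp":[0.001,0.001,0.25],"dr":[0,0,0]},{"dp":[0.001,0.001,0.275],"dr":[0,0,0]},{"dp":[0.001,0.001,0.286],"dr":[0,0,0]},{"dp":[0.001,0.001,0.291],"dr":[0,0,0]}]';  python3 -m creep '[{"dp":[0,0,0],"dr":[0,0,0]},{"dp":[0,0,0],"dr":[0,0,0]},{"dp":[0,0,0],"dr":[0,0,0]}]';python3 go.py .4811 .0782 .0565 1.722
```

```text
t: 29.63
tcp_pos: [0.4809, 0.0789, 0.0581]
tool_rot: [0.652, 0.758, -0.001, -0.0]
wrist_force: [-0.2, 0.3, -1.2]
grip_width: 0.346
finger_force: 39.8
t: 29.88
tcp_pos: [0.482, 0.0794, 0.0597]
tool_rot: [0.652, 0.759, 0.001, 0.001]
wrist_force: [0.8, -0.3, -1.1]
grip_width: 0.345
finger_force: 39.8
dp [-0.002, -0.002, 0.006] dr [0.003, -0.0, 0.0] rows 0.1 0.0
t 29.88 tcp [0.482  0.0794 0.0597] grip 0.345 39.8 F [ 0.8 -0.3 -1.1]
```

```bash
python3 -m creep '[{"dp":[-0.001,-0.001,0.003],"dr":[0,0,0]},{"dp":[-0.001,-0.001,0.006],"dr":[0,0,0]},{"dp":[-0.001,-0.001,0.006],"dr":[0,0,0]},{"dp":[-0.001,-0.001,0.006],"dr":[0,0,0]},{"dp":[-0.001,-0.001,0.006],"dr":[0,0,0]}]'; python3 go.py .4811 .0782 .0565 1.722
```

```text
t: 30.3
tcp_pos: [0.4816, 0.0787, 0.0567]
tool_rot: [0.652, 0.759, 0.0, 0.001]
wrist_force: [-0.7, -1.0, 5.1]
grip_width: 0.345
finger_force: 40.5
dp [-0.001, -0.001, 0.0] dr [0.002, 0.001, 0.0] rows 0.0 0.0
t 30.3 tcp [0.4816 0.0787 0.0567] grip 0.345 40.5 F [-0.7 -1.   5.1]
```

Contact felt. I'll release, rise, move back to the right, and check.

```bash
python3 -m creep '[{"dp":[0,0,0],"dr":[0,0,0]},{"dp":[0,0,0],"dr":[0,0,0]},{"dp":[0,0,0],"dr":[0,0,0]},{"dp":[0,0,0],"dr":[0,0,0]},{"dp":[0,0,0],"dr":[0,0,0]},{"dp":[0,0,0],"dr":[0,0,0]},{"dp":[0,0,0],"dr":[0,0,0]},{"dp":[0,0,0],"dr":[0,0,0]}]' 1
python3 -m creep '[{"dp":[0,0,-0.03],"dr":[0,0,0]},{"dp":[0,0,-0.08],"dr":[0,0,0]},{"dp":[0,0,-0.14],"dr":[0,0,0]},{"dp":[0,0,-0.2],"dr":[0,0,0]},{"dp":[0,0,-0.26],"dr":[0,0,0]},{"dp":[0,0,-0.32],"dr":[0,0,0]},{"dp":[0,0,-0.34],"dr":[0,0,0]},{"dp":[0,0,-0.34],"dr":[0,0,0]}]'
python3 -m creep '[{"dp":[-0.05,0,0],"dr":[0,0,0]},{"dp":[-0.12,0,0],"dr":[0,0,0]},{"dp":[-0.2,0,0],"dr":[0,0,0]},{"dp":[-0.28,0,0],"dr":[0,0,0]},{"dp":[-0.36,0,0],"dr":[0,0,0]},{"dp":[-0.44,0,0],"dr":[0,0,0]},{"dp":[-0.52,0,0],"dr":[0,0,0]},{"dp":[-0.56,0,0],"dr":[0,0,0]}]'
python3 -m creep '[{"dp":[0,0,0],"dr":[0,0,0]},{"dp":[0,0,0],"dr":[0,0,0]},{"dp":[0,0,0],"dr":[0,0,0]},{"dp":[0,0,0],"dr":[0,0,0]},{"dp":[0,0,0],"dr":[0,0,0]},{"dp":[0,0,0],"dr":[0,0,0]}]'
python3 - <<'E'
from plant import eyes
import cv2,numpy as np
t=eyes.capture("top")["frame"]; s=eyes.capture("scene")["frame"]
up=lambda im,x,y,w,h,k: cv2.resize(im[y:y+h,x:x+w],None,fx=k,fy=k,interpolation=cv2.INTER_CUBIC)
cv2.imwrite("pics/final.png",np.vstack([up(t,115,180,160,70,5)[:,:640] if 0 else up(t,115,180,160,65,4.5),up(s,150,110,160,66*1,4.5)[:300]]))
E
```

```text
t: 30.97
tcp_pos: [0.4808, 0.0787, 0.0557]
tool_rot: [0.652, 0.759, -0.0, -0.0]
wrist_force: [0.8, -0.9, 0.9]
grip_width: 0.997
finger_force: 0.0
t: 31.63
tcp_pos: [0.4828, 0.0793, 0.2284]
tool_rot: [0.652, 0.758, 0.002, 0.002]
wrist_force: [-0.1, 0.4, -0.4]
grip_width: 0.998
finger_force: 0.0
t: 32.3
tcp_pos: [0.5215, -0.2045, 0.2232]
tool_rot: [0.654, 0.756, -0.002, -0.001]
wrist_force: [0.3, -0.3, -1.1]
grip_width: 1.003
finger_force: 0.0
t: 32.8
tcp_pos: [0.523, -0.1966, 0.2258]
tool_rot: [0.651, 0.759, -0.0, -0.0]
wrist_force: [0.3, -1.0, -0.1]
grip_width: 0.998
finger_force: 0.0
```

View pics/final.png

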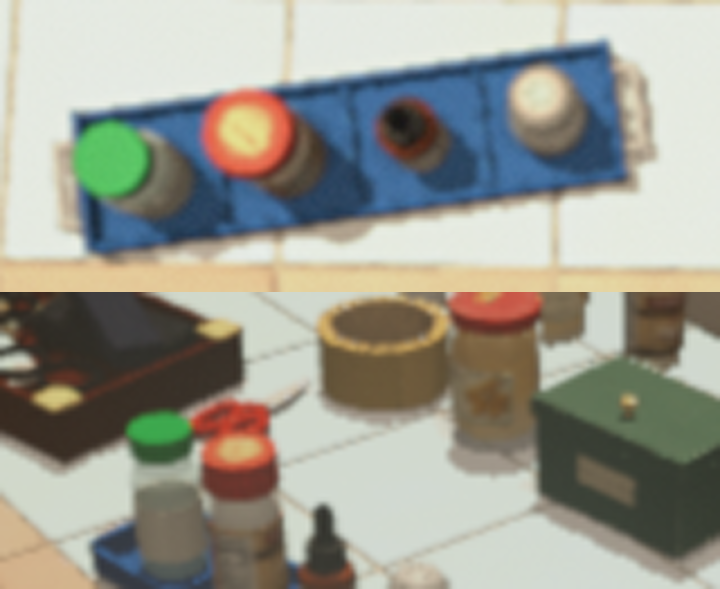

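All four stand upright, each in its own compartment. Cap centres in the crop are herb (112,158), spice (248,134), drops (403,127) and salt (540,92). I'll check these numerically, then hand in.

Run:
```python
from geo import *
for n,(u,v),z,Y in(("herb",(112,158),.105,.108),("spice",(248,134),.116,.036),("drops",(403,127),.112,-.036),("salt",(538,93),.1,-.108)):
    p=plane("top",(115+(u+.5)/4.5-.5,180+(v+.5)/4.5-.5),z)-[.465,.185]
    c,s=np.cos(.151),np.sin(.151);print(n,"x",round(c*p[0]+s*p[1],4),"y err",round(-s*p[0]+c*p[1]-Y,4))
```

```text
herb x -0.0024 y err -0.0007
spice x -0.0014 y err 0.0005
drops x -0.0075 y err -0.0038
salt x 0.0027 y err -0.0001
```

```bash
python3 -c "
from plant import job; print(job.close_job())"
```

```text
the job is handed in; nothing more can be done
None
```

The four containers stand upright in the blue rack in reverse order (herb, spice, drops, salt from left to right), all measured within 8 mm of their compartment centres; the job was handed in at about 33 s and returned no verdict.

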